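Line up the specimen jars by size at the microtome bench

TASK

Small specimens are cut first, nearest the forceps: stand the four specimen jars on the four round rubber seats of the steel bench riser, one to a seat, in order of size, the smallest on the seat at the end where the forceps pot stands and the largest on the seat at the end where the cassette tub stands. Set each jar down upright in the middle of its seat without dropping it or knocking any over, and leave the forceps pot and the cassette tub where they are.

Things in the scene. Friction and masses are not known exactly. Their poses are not given: they have to be found in the camera images.
- jar_s: smallest of the four specimen jars: closed, round, straight-sided, white plastic, blank label, ribbed white screw cap. 48 mm high overall, body 32 mm across; cap 35 mm across (the widest part), 14 mm high: grip it there from above. About 45 g, give or take 30 %. Stands upright on the bench at the start. Origin: centre of its underside, z up its axis.
- jar_m: second smallest of the four specimen jars: closed, round, straight-sided, white plastic, blank label, ribbed white screw cap. 66 mm high overall, body 41 mm across; cap 44 mm across (the widest part), 15 mm high: grip it there from above. About 95 g, give or take 30 %. Stands upright on the bench at the start. Origin: centre of its underside, z up its axis.
- jar_l: second largest of the four specimen jars: closed, round, straight-sided, white plastic, blank label, ribbed white screw cap. 86 mm high overall, body 51 mm across; cap 54 mm across (the widest part), 17 mm high: grip it there from above. About 180 g, give or take 30 %. Stands upright on the bench at the start. Origin: centre of its underside, z up its axis.
- jar_xl: largest of the four specimen jars: closed, round, straight-sided, white plastic, blank label, ribbed white screw cap. 108 mm high overall, body 61 mm across; cap 64 mm across (the widest part), 19 mm high: grip it there from above. About 320 g, give or take 30 %. Stands upright on the bench at the start. Origin: centre of its underside, z up its axis.
- seat_1: round black rubber seat on the steel riser, at the robot's left (+y) end of the straight row of four, which are 85 mm apart between centres. 76 mm across, 2 mm thick, fixed. Origin: centre of its underside, 50 mm above the bench (upper face at z = 52 mm); x across the riser away from the robot, y along the row towards seat_1.
- seat_2: round black rubber seat on the steel riser, second from the robot's left. 76 mm across, 2 mm thick, fixed. Origin: centre of its underside, 50 mm above the bench (upper face at z = 52 mm); x across the riser away from the robot, y along the row towards seat_1.
- seat_3: round black rubber seat on the steel riser, third from the robot's left; the riser is a fixed steel bench step 110 mm deep, 370 long, 50 high, with an 8 mm lip along its far edge. 76 mm across, 2 mm thick, fixed. Origin: centre of its underside, 50 mm above the bench (upper face at z = 52 mm); x across the riser away from the robot, y along the row towards seat_1.
- seat_4: round black rubber seat on the steel riser, at the robot's right (-y) end of the row. 76 mm across, 2 mm thick, fixed. Origin: centre of its underside, 50 mm above the bench (upper face at z = 52 mm); x across the riser away from the robot, y along the row towards seat_1.
- forceps_pot: loose round steel pot, 72 mm across and 85 mm high, with two forceps and a brush standing in it (155 mm high in all). It stands on the bench just beyond one end of the riser, left or right, which differs from start to start; its centre is 95 to 125 mm from that of the nearest seat. Leave it where it stands. Origin: centre of its underside.
- cassette_tub: loose open grey plastic tub, 80 x 76 mm and 50 mm high, filled with white tissue cassettes. It stands on the bench just beyond the riser's other end. Leave it where it stands. Origin: centre of its underside.

How it is judged (in metres and radians):
At the end, for the whole second after the job is handed in: Each jar stands upright (within 6 degrees), at rest on its own seat, its centre within 15 mm of the seat's centre, in order of size along the row from the smallest at the forceps pot's end to the largest at the cassette tub's end (((horizontal distance between forceps_pot and seat_1 below 0.2 m and horizontal distance between forceps_pot and seat_4 above 0.25 m and horizontal distance between jar_s and seat_1 below 0.015 m and horizontal distance between jar_m and seat_2 below 0.015 m and horizontal distance between jar_l and seat_3 below 0.015 m and horizontal distance between jar_xl and seat_4 below 0.015 m) or (horizontal distance between forceps_pot and seat_4 below 0.2 m and horizontal distance between forceps_pot and seat_1 above 0.25 m and horizontal distance between jar_s and seat_4 below 0.015 m and horizontal distance between jar_m and seat_3 below 0.015 m and horizontal distance between jar_l and seat_2 below 0.015 m and horizontal distance between jar_xl and seat_1 below 0.015 m)) and z of jar_s in the frame of seat_1 between -0.003 and 0.006 m and angle between each of jar_s, jar_m, jar_l, jar_xl's own z axis and vertical below 0.1 rad and linear speed of each of jar_s, jar_m, jar_l, jar_xl below 0.02 m/s and z of jar_m in the frame of seat_1 between -0.003 and 0.006 m and z of jar_l in the frame of seat_1 between -0.003 and 0.006 m and z of jar_xl in the frame of seat_1 between -0.003 and 0.006 m); the robot touches nothing.
It fails at once if a jar is tipped over (leans more than 30 degrees) (angle between any of jar_s, jar_m, jar_l, jar_xl's own z axis and vertical above 0.52 rad).
It fails at once if a jar is dropped or sent flying (faster than 0.6 m/s while the fingers do not touch it: a drop of about 18 mm) ((linear speed of jar_s above 0.6 m/s and contact force between jar_s and the fingers below 0.05 N) or (linear speed of jar_m above 0.6 m/s and contact force between jar_m and the fingers below 0.05 N) or (linear speed of jar_l above 0.6 m/s and contact force between jar_l and the fingers below 0.05 N) or (linear speed of jar_xl above 0.6 m/s and contact force between jar_xl and the fingers below 0.05 N)).
It fails at once if the forceps pot is shifted by more than 20 mm or tipped (distance of forceps_pot from where it was at the start of the episode above 0.02 m or angle between forceps_pot's own z axis and vertical above 0.3 rad).
It fails at once if the cassette tub is shifted by more than 20 mm or tipped (distance of cassette_tub from where it was at the start of the episode above 0.02 m or angle between cassette_tub's own z axis and vertical above 0.3 rad).
It also fails if it takes over 101 s, if anything falls off the work surface, if the arm or the gripper's body presses on something with over 40 N, if the wrist force passes 120 N, or if a joint passes its speed limit or range.

ROBOT

A 7-joint arm with a two-finger parallel gripper is mounted at the origin on the work surface. World frame = base frame: x ahead of the robot, y to its left, z up, the work surface at z = 0. Lengths are in mm, angles in rad, forces in N, time in s.
With the tool pointing down it reaches from about 425 to 1025 mm from the base axis. Payload 9.4 kg.
Tool frame: the origin (TCP) lies between the finger pads; the fingertips stand 22 mm ahead of it and the grasp point (between the pads) lies 3 mm ahead of it (robot.tip_reach is the distance from the TCP to the fingertips, in mm); z points along the fingers, y is the line along which they close (so a half turn about z gives the same grasp; the last joint's range is limited). The gripper opens to 93 mm and grips with 3 to 60 N. Pads are 15 mm wide; open, the fingers measure 128 mm over their backs; the gripper's body (75 mm by 188 mm) begins 65 mm behind the grasp point.
Start: joints at [1.11, 0.599, -0.003, 1.599, 0.002, 0.943, -0.08], TCP at [271.465, -672.258, 240.618] pointing down, gripper open.
Joint ranges: [-2.57, 2.57], [-0.35, 1.97], [-1.29, 1.29], [0.11, 2.56], [-1.05, 4.19], [0.11, 1.86], [-2.63, 2.63]. Speed limits (rad/s): [2.22, 2.22, 3.01, 3.01, 3.14, 3.14, 3.14].

INTERFACE

Orientations are given as a unit quaternion [x, y, z, w].
In Python, from station import robot gives the robot as it stands. The module is installed in compiled form; this text tells all that it offers.
- The arm moves only by the shell command python3 -m handwheel 'ROWS' [FORCE]. ROWS is JSON, a list of rows, each a list of 7 numbers: the shift along the world's x, y, z in mm, then the turn, a rotation vector about the world's x, y, z in degrees, then the opening, from -1 (shut) to 1 (fully open), so that 0 is half open. A call has 1 to 5 rows; each row is the pose to reach, as a shift and turn from the pose commanded when the call began; what a row does not reach only later rows make up. A row lasts 1/8 s, in which the tool goes at most 62.5 mm and 10.7 degrees, less where a joint would pass 70% of its speed; a pose out of reach is approached as far as the arm can. A call with a gripper value outside its range is refused whole. The fingers move at their own pace and stop on an object; FORCE is the grip in N (left out, the last holds). Time passes only in rows, so rows that repeat a pose let the fingers close. It gives the time, the measured TCP pose, the force, the opening and the grip force at its end, in the units of the state.
- robot.get_state(): the state, without advancing time (a new reading comes with each control period).
- robot.get_image(name): name is "side" or "top" or "wrist"; returns a dict with "frame" (384x512x3 uint8, blue, green, red), "camera_matrix" (3x3 intrinsics, pixels), "position" and "attitude" of the camera in the world; the wrist camera has in their place "tool_from_camera" (4x4, takes a point from camera to tool coordinates, whose origin is the TCP and whose axes are the flange's). Camera axes: x right, y down, z forward; pixel columns grow to the right and rows downward; lengths in mm; the calibration is good to about 2 mm. A picture is of the moment at which its call begins: read the wrist's pose just before it. There is no depth.
- robot.job_done(): hands the job in; it is judged then, once.
The state is a dict: "time": time; "joint_positions": joint angles; "qvel": joint speeds; "effort": joint torques, N m; "tcp_pos": TCP position; "tcp_rot": TCP orientation; "contact_force": force on the tool from outside, world axes, zero at the start; "wrist_torque": the same for the moment, N m; "finger_gap": finger opening in mm; "grip_force": force on a finger pad.
Only numpy, scipy, OpenCV 4.12 (cv2) and the standard library are available. Lean on these libraries where they do the work, as an engineer would, in place of code of your own. Each camera call takes 0.05 s, during which the arm holds its last target. There are 200 camera calls.

## Working session

There is one attempt and no reset: what is moved stays moved. The work goes in short steps, Python scripts to look and compute and a shell command to move; the robot and the scene stay as the last step left them, time stands still between calls to the robot, and variables do not carry over. Pictures are saved under pics/ and viewed, at most 14 in all, crops included, and the job is handed in when it is done.

```bash
mkdir -p pics
cat > h.py <<'E'
import numpy as np, cv2
from station import robot
from scipy.spatial.transform import Rotation as R
def look(n,f):
    s=robot.get_state(); im=robot.get_image(n); cv2.imwrite('pics/'+f,im['frame']); return s,im
def campose(s,im):
    if 'position' in im:
        a=np.array(im['attitude'],float); Rm=a if a.shape==(3,3) else R.from_quat(a).as_matrix()
        return Rm,np.array(im['position'])
    T=np.array(im['tool_from_camera']); Rt=R.from_quat(s['tcp_rot']).as_matrix()
    return Rt@T[:3,:3], Rt@T[:3,3]+np.array(s['tcp_pos'])
def pix2w(s,im,uv,z):
    Rm,p=campose(s,im); d=Rm@np.linalg.inv(im['camera_matrix'])@np.array([*uv,1.]); return p+d*(z-p[2])/d[2]
def w2pix(s,im,P):
    Rm,p=campose(s,im); q=np.array(im['camera_matrix'])@(Rm.T@(np.array(P)-p)); return q[:2]/q[2]
E
python3 - <<'E'
from h import *
import pickle
for n in('top','side'):
    s,im=look(n,n+'0.png'); print(n,im['position'],im['attitude'],im['camera_matrix'])
    pickle.dump((s,im),open(n+'0.pkl','wb'))
print(s)
E
```

```text
top [444.73534119 -10.50665957 854.00649747] [-0.69948518  0.71307099 -0.01799129  0.04389269] [[365.1305523    0.         251.03920785]
 [  0.         365.1305523  188.65745845]
 [  0.           0.           1.        ]]
side [ 474.49304819 -760.5323038   618.19970462] [ 0.8888167  -0.0328666   0.01559723 -0.45681659] [[354.32905839   0.         253.40594672]
 [  0.         354.32905839 192.89874881]
 [  0.           0.           1.        ]]
{'time': 0.05, 'joint_positions': array([ 1.11032002,  0.60012189, -0.00256213,  1.60011665,  0.00179878,
        0.94288178, -0.07979612]), 'qvel': array([ 0.00108776, -0.00142297, -0.00115761,  0.00049445, -0.00090559,
       -0.00044586, -0.00023379]), 'effort': array([ 5.90306401e-03, -7.67273927e+01,  1.50328305e+00, -2.53214997e+01,
       -5.25606063e-02,  1.37298892e-02,  9.06245600e-05]), 'tcp_pos': array([ 271.28935716, -671.85013813,  239.766721  ]), 'tcp_rot': array([ 9.81638239e-01,  1.90750587e-01, -2.08126195e-04, -7.33749666e-04]), 'contact_force': array([ 0.67033063, -0.46903827, -0.1076568 ]), 'wrist_torque': array([-0.00483023,  0.00320084,  0.01329033]), 'grip_force': 0.0, 'finger_gap': 93.09699392501486}
```

View pics/top0.png

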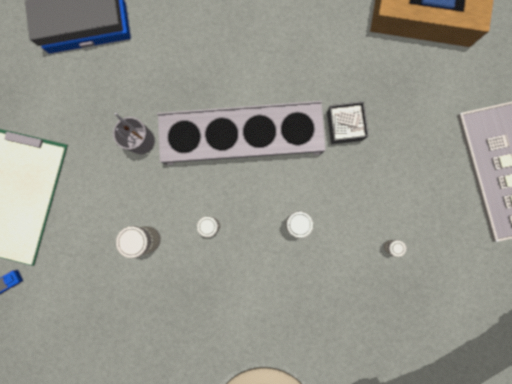

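View pics/side0.png

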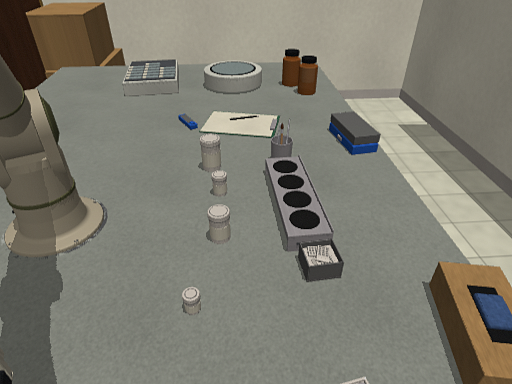

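The top view shows the pot at the left (131,134), next to seat_1, and the tub at the right (348,122). The jars are s (398,248), m (207,227), l (300,225) and xl (131,242). So the order is s→seat_1, m→seat_2, l→seat_3, xl→seat_4.

Run:
```python
from h import *
import pickle
s,im=pickle.load(open('top0.pkl','rb')); f=im['frame']; g=cv2.cvtColor(f,cv2.COLOR_BGR2GRAY)
def blob(m,c,r):
    k=np.zeros_like(m); cv2.circle(k,c,r,255,-1); m=m&k
    n,l,st,ce=cv2.connectedComponentsWithStats(m); i=1+np.argmax(st[1:,4]); 
    p=cv2.findContours((l==i).astype(np.uint8),0,2)[0][0]; return cv2.minEnclosingCircle(p),ce[i],st[i,4]
br=((g>185)*255).astype(np.uint8); dk=((g<45)*255).astype(np.uint8)
for n,c,r,z,d in(('s',(398,248),14,48,35),('m',(207,227),16,66,44),('l',(300,225),20,86,54),('xl',(131,242),24,108,64)):
    (e,rad),ce,a=blob(br,c,r); w=pix2w(s,im,ce,z); print(n,e,ce,w.round(1),'diam',2*np.sqrt(a/np.pi)*(854-z)/365,d,'radius',np.hypot(*w[:2]))
S=[]
for c in((184,136),(222,133),(260,131),(298,128)):
    (e,rad),ce,a=blob(dk,c,21); w=pix2w(s,im,ce,52);S.append(w); print(e,ce,w.round(1),2*np.sqrt(a/np.pi)*802/365)
S=np.array(S);print(np.linalg.norm(np.diff(S,axis=0),axis=1))
print(pix2w(s,im,(131,134),85),pix2w(s,im,(348,122),50))
```

```text
s (397.78125, 248.125) [397.73039216 248.17156863] [ 380.5 -295.5   48. ] diam 35.58871607687422 35 radius 481.7563820501092
m (206.3309783935547, 226.28872680664062) [206.44230769 226.10576923] [435.1 115.5  66. ] diam 43.02944151574248 44 radius 450.1683930727453
l (300.072265625, 224.05491638183594) [299.91586998 224.1376673 ] [436.1 -83.6  86. ] diam 54.29680303462569 54 radius 444.0157536059167
xl (131.0, 242.0) [130.69261745 241.75167785] [406.3 265.2 108. ] diam 62.947597430426086 64 radius 485.23967719852874
(183.63558959960938, 136.4915313720703) [183.61440678 136.43644068] [636.5 168.   52. ] 65.97101894957216
(221.2105255126953, 133.57894897460938) [221.35904628 133.69845722] [640.5  82.7  52. ] 66.20355762953582
(259.08349609375, 130.99472045898438) [259.09015257 130.96532594] [644.5  -2.   52. ] 66.5739300725683
(297.1363525390625, 128.31817626953125) [297.15405777 128.36313618] [648.1 -86.9  52. ] 66.85036280516486
[85.3888267  84.79893091 84.96053151]
[637.06631447 275.72956485  85.        ] [ 659.98413636 -200.12296695   50.        ]
```

Sizes and spacing agree with the given figures. I'll head for jar_s first.

```bash
python3 -m handwheel '[[14,50,0,0,0,10,1],[28,100,0,0,0,20,1],[42,150,0,0,0,30,1],[56,200,0,0,0,40,1],[70,250,0,0,0,50,1]]' 20
python3 -m handwheel '[[13,42,0,0,0,10,1],[26,84,0,0,0,20,1],[39,126,-40,0,0,20.6,1],[39,126,-60,0,0,20.6,1],[39,126,-60,0,0,20.6,1]]'
python3 - <<'E'
from h import *
s,im=look('wrist','w1.png'); print(s['time'],s['tcp_pos'],R.from_quat(s['tcp_rot']).as_matrix().round(3),s['joint_positions'].round(2)); print(w2pix(s,im,[380.5,-295.5,48]))
E
```

```text
time: 0.72
tcp_pos: [341.7, -420.5, 240.5]
tcp_rot: [0.807, 0.59, -0.0, -0.0]
contact_force: [-0.1, 0.0, 0.4]
finger_gap: 93.0
grip_force: 0.0
time: 1.35
tcp_pos: [379.9, -295.5, 179.5]
tcp_rot: [0.691, 0.723, -0.0, -0.001]
contact_force: [0.3, -0.9, 0.8]
finger_gap: 93.0
grip_force: 0.0
1.35 [ 379.93109325 -295.4807307   179.53905335] [[-0.046  0.999 -0.002]
 [ 0.999  0.046  0.002]
 [ 0.002 -0.002 -1.   ]] [ 0.81  0.42 -0.36  2.19  0.27  0.57  0.3 ]
[257.64784896 185.93841192]
```

View pics/w1.png

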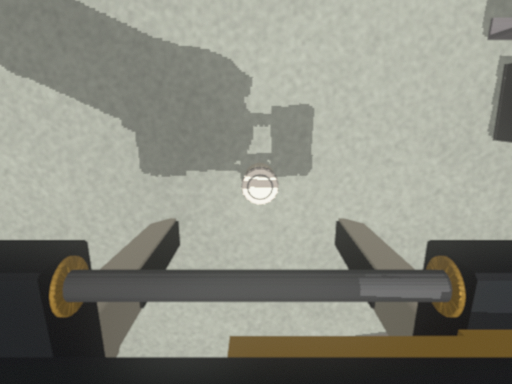

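The wrist view shows the jar_s cap at (260,186). The prediction was (258,186), so the estimate is good.

```bash
python3 -m handwheel '[[1,0,-50,0,0,0,1],[1,0,-95,0,0,0,0.4],[1,0,-125,0,0,0,0.2],[1,0,-135,0,0,0,0.0],[1,0,-135,0,0,0,-0.1]]' 
python3 -m handwheel '[[0,0,0,0,0,0,-0.5],[0,0,0,0,0,0,-0.7],[0,0,0,0,0,0,-0.8],[0,0,0,0,0,0,-0.8],[0,0,0,0,0,0,-0.8]]' 15
```

```text
time: 2.02
tcp_pos: [381.7, -296.8, 46.0]
tcp_rot: [0.691, 0.723, -0.0, 0.0]
contact_force: [0.8, -0.1, 0.1]
finger_gap: 57.3
grip_force: 0.0
time: 2.65
tcp_pos: [381.9, -296.7, 46.5]
tcp_rot: [0.691, 0.723, 0.0, 0.001]
contact_force: [-0.3, 0.0, 8.7]
finger_gap: 34.4
grip_force: 15.0
```

```bash
python3 -m handwheel '[[0,0,5,0,0,0,-0.8],[0,0,20,0,0,0,-0.8],[0,0,60,0,0,0,-0.8],[0,0,110,0,0,0,-0.8],[0,0,150,0,0,0,-0.8]]'
python3 -m handwheel '[[0,0,10,0,0,0,-0.8],[0,0,10,0,0,0,-0.8]]'
python3 - <<'E'
from h import *
s,im=look('wrist','w2.png'); print(s['tcp_pos'],s['contact_force'])
s,im=look('side','s2.png')
a=cv2.imread('pics/w2.png');b=im['frame']; cv2.imwrite('pics/c2.png',cv2.resize(np.hstack([a,b]),(800,300)))
E
```

```text
time: 3.28
tcp_pos: [381.2, -296.1, 197.7]
tcp_rot: [0.691, 0.723, 0.0, 0.0]
contact_force: [-0.4, -0.9, -0.8]
finger_gap: 34.4
grip_force: 15.0
time: 3.52
tcp_pos: [381.2, -296.5, 205.9]
tcp_rot: [0.691, 0.723, -0.0, 0.001]
contact_force: [-0.9, 0.3, -1.5]
finger_gap: 34.7
grip_force: 15.0
[ 381.23284386 -296.46628081  205.8756316 ] [-0.89018559  0.31121308 -1.48590348]
```

View pics/c2.png

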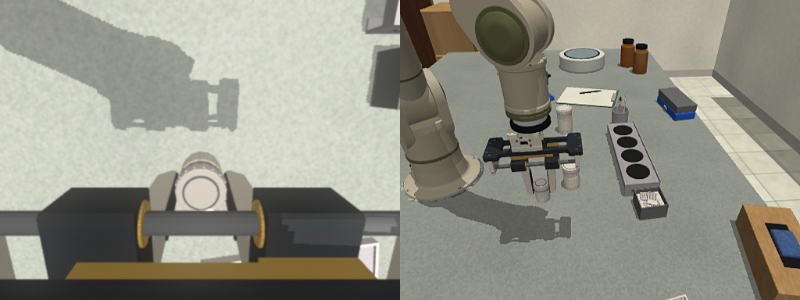

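Run:
```python
from h import *
s,im=look('wrist','w3.png'); x,y,z=s['tcp_pos']; f=im['frame'].copy()
Rm,p=campose(s,im); print(p-s['tcp_pos'],Rm.round(2))
b=z-44
for zz,r,c in((b+48,17.5,(0,0,255)),(b+34,17.5,(0,255,0)),(b,16,(255,0,0))):
    for t in np.linspace(0,6.28,60):
        q=w2pix(s,im,[x+r*np.cos(t),y+r*np.sin(t),zz]); cv2.circle(f,tuple(int(v) for v in q),0,c,-1)
cv2.imwrite('pics/c3.png',cv2.resize(f[160:320,140:370],None,fx=3,fy=3))
```

```text
[ -2.25397406  69.53527348 145.65071915] [[ 1.    0.04  0.01]
 [ 0.04 -0.97 -0.25]
 [-0.    0.25 -0.97]]
```

View pics/c3.png

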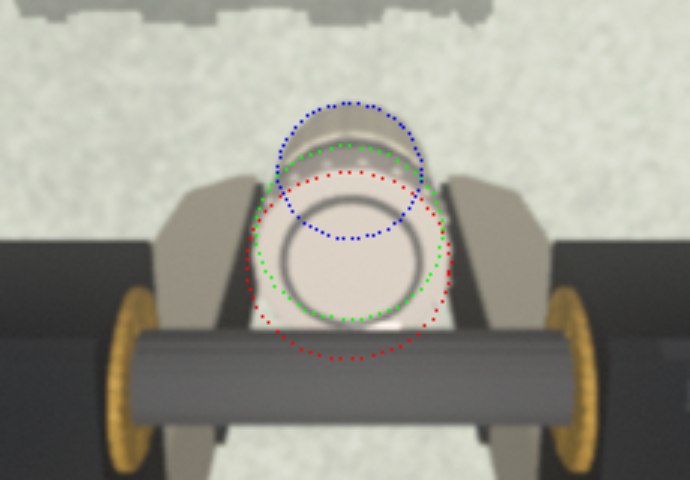

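The overlay of an upright jar matches, so the jar is held upright. Next, carry it to seat_1.

```bash
python3 -m handwheel '[[15,28,0,0,0,0,-0.8],[42,76,0,0,0,0,-0.8],[70,127,0,0,0,0,-0.8],[98,178,0,0,0,0,-0.8],[126,229,0,0,0,0,-0.8]]'
python3 -m handwheel '[[28,51,0,0,0,0,-0.8],[56,102,0,0,0,0,-0.8],[84,153,0,0,0,0,-0.8],[110,200,0,0,0,0,-0.8],[129,235,0,0,0,0,-0.8]]'
python3 -m handwheel '[[0,0,-30,0,0,0,-0.8],[0,0,-60,0,0,0,-0.8],[0,0,-85,0,0,0,-0.8],[0,0,-95,0,0,0,-0.8],[0,0,-95,0,0,0,-0.8]]'
```

```text
time: 4.3
tcp_pos: [507.7, -65.4, 204.2]
tcp_rot: [0.691, 0.723, -0.001, -0.001]
contact_force: [0.9, -0.7, -0.6]
finger_gap: 34.6
grip_force: 15.0
time: 4.92
tcp_pos: [636.6, 170.5, 203.5]
tcp_rot: [0.69, 0.724, -0.001, -0.001]
contact_force: [-0.3, 0.1, 0.5]
finger_gap: 34.5
grip_force: 15.0
time: 5.55
tcp_pos: [635.9, 167.8, 109.4]
tcp_rot: [0.691, 0.723, -0.001, -0.001]
contact_force: [0.7, -0.5, -0.1]
finger_gap: 34.6
grip_force: 15.0
```

```bash
python3 -m handwheel '[[0,0,-6,0,0,0,-0.8],[0,0,-9,0,0,0,-0.8],[0,0,-10,0,0,0,-0.8],[0,0,-11,0,0,0,-0.8],[0,0,-11,0,0,0,-0.8]]'
```

```text
time: 6.18
tcp_pos: [636.5, 167.7, 99.7]
tcp_rot: [0.691, 0.723, 0.0, 0.0]
contact_force: [-0.4, -0.4, -0.2]
finger_gap: 34.5
grip_force: 15.0
```

```bash
python3 -m handwheel '[[0,0,-1,0,0,0,-0.8],[0,0,-1.5,0,0,0,-0.8],[0,0,-2,0,0,0,-0.8],[0,0,-2,0,0,0,-0.8]]'
```

```text
time: 6.68
tcp_pos: [636.7, 167.9, 98.6]
tcp_rot: [0.691, 0.723, 0.0, 0.0]
contact_force: [-2.2, -1.3, 8.7]
finger_gap: 34.4
grip_force: 15.0
```

Contact made. Release, then go over jar_m.

```bash
python3 -m handwheel '[[0,0,0,0,0,0,-0.5],[0,0,0,0,0,0,-0.2],[0,0,0,0,0,0,0.2],[0,0,0,0,0,0,0.4],[0,0,0,0,0,0,0.4]]'
python3 -m handwheel '[[0,0,15,0,0,0,0.5],[0,0,60,0,0,0,0.6],[0,0,90,0,0,0,1],[-40,-10,90,0,0,0,1],[-100,-26,90,0,0,0,1]]'
python3 -m handwheel '[[-60,-15,0,0,0,0,1],[-102,-26,-10,0,0,0,1],[-102,-26,-40,0,0,0,0.6],[-102,-26,-40,0,0,0,0.4]]'
python3 - <<'E'
from h import *
s,im=look('top','t4.png')
s2,iw=look('wrist','w4.png'); print(s2['tcp_pos'],w2pix(s2,iw,[435.1,115.5,66]))
cv2.imwrite('pics/c4.png',cv2.resize(np.hstack([im['frame'],iw['frame']]),(800,300)))
E
```

```text
time: 7.3
tcp_pos: [636.4, 167.7, 97.5]
tcp_rot: [0.691, 0.723, -0.0, -0.0]
contact_force: [0.8, 0.2, -0.6]
finger_gap: 61.6
grip_force: 0.0
time: 7.92
tcp_pos: [536.6, 142.1, 188.9]
tcp_rot: [0.691, 0.723, 0.001, 0.001]
contact_force: [0.2, 0.6, -0.1]
finger_gap: 92.7
grip_force: 0.0
time: 8.43
tcp_pos: [434.0, 115.7, 147.5]
tcp_rot: [0.691, 0.723, -0.001, -0.0]
contact_force: [0.3, -0.0, 0.6]
finger_gap: 77.7
grip_force: 0.0
[434.7244044  116.03778309 148.13791072] [257.06242936 201.43960826]
```

View pics/c4.png

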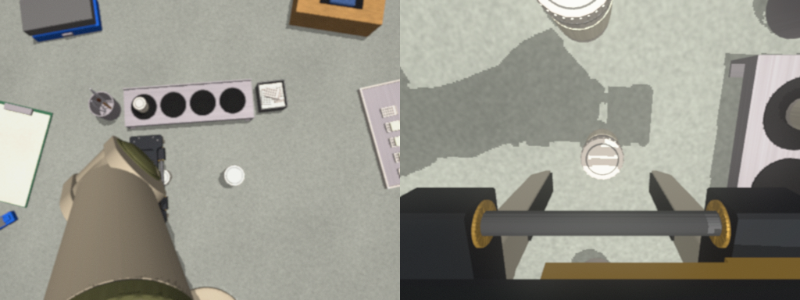

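jar_s stands on seat_1, at full-resolution pixel (181,133). The jar_m cap is at (258.6,200), against (257,201) predicted. Now grasp it.

```bash
python3 -m handwheel '[[0.5,0,-40,0,0,0,0.4],[0.5,0,-75,0,0,0,0.4],[0.5,0,-86,0,0,0,0.4],[0.5,0,-86,0,0,0,0.2],[0.5,0,-86,0,0,0,0]]' 20
python3 -m handwheel '[[0,0,0,0,0,0,-0.3],[0,0,0,0,0,0,-0.5],[0,0,0,0,0,0,-0.6],[0,0,0,0,0,0,-0.6]]'
python3 -m handwheel '[[0,0,3,0,0,0,-0.6],[0,0,20,0,0,0,-0.6],[0,0,60,0,0,0,-0.6],[0,0,110,0,0,0,-0.6],[0,0,130,0,0,0,-0.6]]'
```

```text
time: 9.15
tcp_pos: [435.6, 115.9, 62.7]
tcp_rot: [0.691, 0.723, 0.001, 0.0]
contact_force: [0.8, 0.6, 0.2]
finger_gap: 50.1
grip_force: 0.0
time: 9.65
tcp_pos: [435.7, 115.9, 62.6]
tcp_rot: [0.691, 0.723, 0.001, 0.001]
contact_force: [-0.2, 0.1, 8.8]
finger_gap: 43.3
grip_force: 20.0
time: 10.28
tcp_pos: [435.3, 115.7, 194.3]
tcp_rot: [0.691, 0.723, 0.001, 0.001]
contact_force: [0.0, 1.3, -1.3]
finger_gap: 43.3
grip_force: 20.0
```

```bash
python3 -m handwheel '[[25,-4,0,0,0,0,-0.6],[75,-12,0,0,0,0,-0.6],[130,-21,0,0,0,0,-0.6],[180,-29,0,0,0,0,-0.6],[205,-33,0,0,0,0,-0.6]]'
python3 -m handwheel '[[0,0,-20,0,0,0,-0.6],[0,0,-45,0,0,0,-0.6],[0,0,-65,0,0,0,-0.6],[0,0,-75,0,0,0,-0.6],[0,0,-75,0,0,0,-0.6]]'
```

```text
time: 10.9
tcp_pos: [642.0, 81.5, 191.5]
tcp_rot: [0.692, 0.722, 0.0, 0.0]
contact_force: [-1.0, 0.1, -1.8]
finger_gap: 43.7
grip_force: 20.0
time: 11.52
tcp_pos: [639.3, 82.9, 116.0]
tcp_rot: [0.691, 0.723, -0.001, -0.0]
contact_force: [-0.5, 0.4, -1.6]
finger_gap: 43.4
grip_force: 20.0
```

```bash
python3 -m handwheel '[[1,0,-1,0,0,0,-0.6],[1,0,-2,0,0,0,-0.6],[1,0,-2,0,0,0,-0.6],[1,0,-3,0,0,0,-0.6],[1,0,-3,0,0,0,-0.6]]'
```

```text
time: 12.15
tcp_pos: [641.1, 82.8, 114.0]
tcp_rot: [0.691, 0.723, 0.0, 0.0]
contact_force: [0.2, 0.9, 4.7]
finger_gap: 43.5
grip_force: 20.0
```

Contact again. Release, then go to jar_l.

```bash
python3 -m handwheel '[[0,0,0,0,0,0,-0.3],[0,0,0,0,0,0,0],[0,0,0,0,0,0,0.3],[0,0,0,0,0,0,0.5],[0,0,0,0,0,0,0.5]]'
python3 -m handwheel '[[0,0,15,0,0,0,0.6],[0,0,50,0,0,0,0.6],[-10,-8,80,0,0,0,1],[-45,-36,80,0,0,0,1],[-90,-73,80,0,0,0,1]]'
python3 -m handwheel '[[-45,-36,0,0,0,0,1],[-90,-73,0,0,0,0,1],[-115,-93.5,-10,0,0,0,1],[-115,-93.5,-25,0,0,0,0.8],[-115,-93.5,-25,0,0,0,0.7]]'
python3 - <<'E'
from h import *
s,im=look('top','t5.png')
s2,iw=look('wrist','w5.png'); print(s2['tcp_pos'],w2pix(s2,iw,[436.1,-83.6,86]), w2pix(s,im,[636.5,168,100]),w2pix(s,im,[640.5,82.7,118]))
cv2.imwrite('pics/c5.png',cv2.resize(np.hstack([im['frame'],iw['frame']]),(800,300)))
E
```

```text
time: 12.78
tcp_pos: [640.9, 82.7, 113.5]
tcp_rot: [0.691, 0.723, -0.0, -0.0]
contact_force: [-0.1, 0.3, -0.2]
finger_gap: 68.5
grip_force: 0.0
time: 13.4
tcp_pos: [550.9, 9.9, 195.0]
tcp_rot: [0.69, 0.723, 0.001, 0.001]
contact_force: [-0.4, -1.0, -0.2]
finger_gap: 92.4
grip_force: 0.0
time: 14.02
tcp_pos: [435.8, -84.0, 169.0]
tcp_rot: [0.691, 0.723, -0.0, 0.0]
contact_force: [0.2, -1.1, 0.2]
finger_gap: 80.4
grip_force: 0.0
[436.34760775 -83.61512327 169.22102465] [256.24484454 200.35388016] [178.60721906 131.26270584] [217.579188   126.14086488]
```

View pics/c5.png

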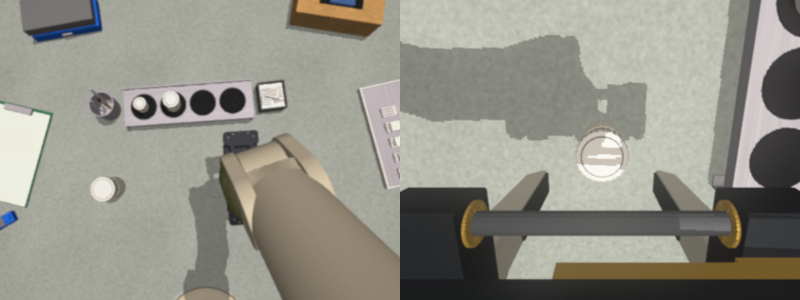

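s at (179,132) and m at (218,127) agree with the predicted seat centres. jar_l at (258,200) is in line too. Now grasp it.

```bash
python3 -m handwheel '[[0.5,0,-40,0,0,0,0.6],[0.5,0,-75,0,0,0,0.6],[0.5,0,-88,0,0,0,0.5],[0.5,0,-88,0,0,0,0.4],[0.5,0,-88,0,0,0,0.3]]' 25
python3 -m handwheel '[[0,0,0,0,0,0,0.1],[0,0,0,0,0,0,-0.1],[0,0,0,0,0,0,-0.4],[0,0,0,0,0,0,-0.4]]'
python3 -m handwheel '[[0,0,3,0,0,0,-0.4],[0,0,20,0,0,0,-0.4],[0,0,60,0,0,0,-0.4],[0,0,110,0,0,0,-0.4],[0,0,130,0,0,0,-0.4]]'
```

```text
time: 14.75
tcp_pos: [437.1, -83.5, 81.3]
tcp_rot: [0.691, 0.723, 0.0, 0.0]
contact_force: [-0.4, -0.1, 0.1]
finger_gap: 61.6
grip_force: 0.0
time: 15.25
tcp_pos: [437.1, -83.9, 81.4]
tcp_rot: [0.691, 0.723, 0.001, 0.001]
contact_force: [0.3, 0.4, 8.5]
finger_gap: 53.7
grip_force: 25.0
time: 15.88
tcp_pos: [436.7, -83.9, 213.1]
tcp_rot: [0.691, 0.723, 0.001, 0.001]
contact_force: [0.5, -0.6, -1.5]
finger_gap: 53.5
grip_force: 25.0
```

```bash
python3 -m handwheel '[[25,10,0,0,0,0,-0.4],[75,29,0,0,0,0,-0.4],[130,51,0,0,0,0,-0.4],[183,72,0,0,0,0,-0.4],[208,82,0,0,0,0,-0.4]]'
python3 -m handwheel '[[0,0,-20,0,0,0,-0.4],[0,0,-45,0,0,0,-0.4],[0,0,-65,0,0,0,-0.4],[0,0,-73,0,0,0,-0.4],[0,0,-73,0,0,0,-0.4]]'
```

```text
time: 16.5
tcp_pos: [646.5, -0.1, 210.4]
tcp_rot: [0.691, 0.723, 0.0, -0.0]
contact_force: [-0.6, -0.2, -2.0]
finger_gap: 53.3
grip_force: 25.0
time: 17.12
tcp_pos: [644.0, -2.0, 137.2]
tcp_rot: [0.691, 0.723, -0.0, -0.0]
contact_force: [-0.1, -0.0, -1.1]
finger_gap: 52.9
grip_force: 25.0
```

```bash
python3 -m handwheel '[[0,0,-2,0,0,0,-0.4],[0,0,-3,0,0,0,-0.4],[0,0,-4,0,0,0,-0.4],[0,0,-4.5,0,0,0,-0.4],[0,0,-4.5,0,0,0,-0.4]]'
```

```text
time: 17.75
tcp_pos: [644.6, -1.7, 133.5]
tcp_rot: [0.691, 0.723, 0.0, 0.0]
contact_force: [0.1, -0.2, 2.6]
finger_gap: 53.6
grip_force: 25.0
```

```bash
python3 -m handwheel '[[0,0,0,0,0,0,-0.1],[0,0,0,0,0,0,0.2],[0,0,0,0,0,0,0.5],[0,0,0,0,0,0,0.7],[0,0,0,0,0,0,0.7]]'
python3 -m handwheel '[[0,0,15,0,0,0,0.8],[0,0,50,0,0,0,1],[-20,10,80,0,0,0,1],[-55,50,80,0,0,0,1],[-95,95,80,0,0,0,1]]'
python3 -m handwheel '[[-40,45,0,0,0,0,1],[-80,90,0,0,0,0,1],[-120,135,0,0,0,0,1],[-143,172,-10,0,0,0,1],[-143,172,-20,0,0,0,1]]'
python3 - <<'E'
from h import *
s,im=look('top','t6.png')
s2,iw=look('wrist','w6.png'); print(s2['tcp_pos'],w2pix(s2,iw,[406.3,265.2,108]), w2pix(s,im,[644.5,-2,138]))
cv2.imwrite('pics/c6.png',cv2.resize(np.hstack([im['frame'],iw['frame']]),(800,300)))
E
```

```text
time: 18.38
tcp_pos: [644.4, -1.8, 133.0]
tcp_rot: [0.691, 0.723, -0.0, -0.0]
contact_force: [0.2, 0.3, -0.0]
finger_gap: 78.2
grip_force: 0.0
time: 19.0
tcp_pos: [549.2, 93.8, 214.6]
tcp_rot: [0.692, 0.722, 0.001, 0.001]
contact_force: [-0.4, 1.1, -0.3]
finger_gap: 93.4
grip_force: 0.0
time: 19.62
tcp_pos: [405.0, 268.7, 194.2]
tcp_rot: [0.689, 0.725, 0.001, -0.0]
contact_force: [1.4, -1.1, -0.9]
finger_gap: 92.8
grip_force: 0.0
[405.64886594 266.31761575 192.78170052] [257.33702838 201.20489351] [258.42847899 120.46684228]
```

View pics/c6.png

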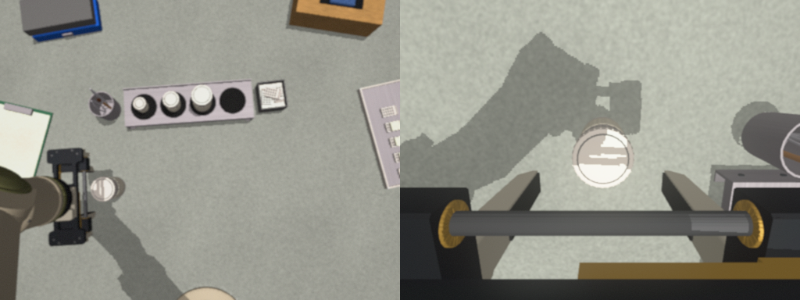

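jar_l at (258,120) matches its seat, and the jar_xl cap at (260,201) is within 1–2 mm. Now grasp it.

```bash
python3 -m handwheel '[[1,-0.5,-40,0,0,0,1],[1,-0.5,-75,0,0,0,1],[1,-0.5,-91,0,0,0,1],[1,-0.5,-91,0,0,0,0.8],[1,-0.5,-91,0,0,0,0.6]]' 35
python3 -m handwheel '[[0,0,0,0,0,0,0.4],[0,0,0,0,0,0,0.2],[0,0,0,0,0,0,0],[0,0,0,0,0,0,-0.1]]'
python3 -m handwheel '[[0,0,3,0,0,0,-0.1],[0,0,20,0,0,0,-0.1],[0,0,60,0,0,0,-0.1],[0,0,110,0,0,0,-0.1],[0,0,160,0,0,0,-0.1]]'
```

```text
time: 20.35
tcp_pos: [408.3, 264.3, 102.9]
tcp_rot: [0.691, 0.722, 0.0, 0.0]
contact_force: [-0.3, 0.7, -0.7]
finger_gap: 78.3
grip_force: 0.0
time: 20.85
tcp_pos: [408.0, 264.8, 102.9]
tcp_rot: [0.691, 0.723, 0.001, 0.0]
contact_force: [0.4, -1.0, 6.3]
finger_gap: 63.5
grip_force: 35.0
time: 21.48
tcp_pos: [406.8, 264.3, 263.4]
tcp_rot: [0.691, 0.723, -0.001, -0.0]
contact_force: [1.2, -0.4, -3.4]
finger_gap: 63.4
grip_force: 35.0
```

```bash
python3 -m handwheel '[[0,-25,0,0,0,0,-0.1],[0,-75,0,0,0,0,-0.1],[10,-130,0,0,0,0,-0.1],[25,-185,0,0,0,0,-0.1],[45,-235,0,0,0,0,-0.1]]'
python3 -m handwheel '[[40,-40,0,0,0,0,-0.1],[80,-75,0,0,0,0,-0.1],[130,-100,0,0,0,0,-0.1],[175,-114,0,0,0,0,-0.1],[196,-116,0,0,0,0,-0.1]]'
python3 -m handwheel '[[0,0,-20,0,0,0,-0.1],[0,0,-50,0,0,0,-0.1],[0,0,-80,0,0,0,-0.1],[0,0,-98,0,0,0,-0.1],[0,0,-98,0,0,0,-0.1]]'
```

```text
time: 22.1
tcp_pos: [451.9, 27.7, 262.2]
tcp_rot: [0.691, 0.723, -0.0, -0.0]
contact_force: [0.6, 0.2, -3.0]
finger_gap: 63.2
grip_force: 35.0
time: 22.72
tcp_pos: [649.9, -88.0, 261.1]
tcp_rot: [0.692, 0.722, -0.0, -0.0]
contact_force: [-0.3, 1.2, -3.7]
finger_gap: 63.2
grip_force: 35.0
time: 23.35
tcp_pos: [647.6, -86.2, 162.8]
tcp_rot: [0.691, 0.723, -0.001, -0.001]
contact_force: [0.5, -0.3, -2.9]
finger_gap: 63.6
grip_force: 35.0
```

Expected contact is at about z = 155.

```bash
python3 -m handwheel '[[0,0,-3,0,0,0,-0.1],[0,0,-5,0,0,0,-0.1],[0,0,-6,0,0,0,-0.1],[0,0,-7,0,0,0,-0.1],[0,0,-7,0,0,0,-0.1]]'
```

```text
time: 23.98
tcp_pos: [648.5, -86.3, 157.2]
tcp_rot: [0.691, 0.723, 0.0, 0.0]
contact_force: [0.0, 1.0, -3.6]
finger_gap: 63.6
grip_force: 35.0
```

```bash
python3 -m handwheel '[[0,0,-1,0,0,0,-0.1],[0,0,-1.5,0,0,0,-0.1],[0,0,-2,0,0,0,-0.1],[0,0,-2.5,0,0,0,-0.1],[0,0,-2.5,0,0,0,-0.1]]'
```

```text
time: 24.6
tcp_pos: [648.5, -86.3, 155.0]
tcp_rot: [0.691, 0.723, -0.0, 0.0]
contact_force: [-2.0, 0.5, 3.5]
finger_gap: 63.2
grip_force: 35.0
```

Contact. Release, rise and back off.

```bash
python3 -m handwheel '[[0,0,0,0,0,0,0.1],[0,0,0,0,0,0,0.3],[0,0,0,0,0,0,0.6],[0,0,0,0,0,0,0.9],[0,0,0,0,0,0,0.9]]'
python3 -m handwheel '[[0,0,15,0,0,0,1],[0,0,50,0,0,0,1],[0,0,90,0,0,0,1],[-40,-30,100,0,0,0,1],[-90,-75,100,0,0,0,1]]'
python3 -m handwheel '[[-50,-45,0,0,0,0,1],[-100,-90,0,0,0,0,1],[-130,-140,0,0,0,0,1],[-140,-180,0,0,0,0,1],[-140,-200,0,0,0,0,1]]'
python3 - <<'E'
from h import *
s,im=look('top','t7.png'); s2,i2=look('side','s7.png'); print(s['time'])
f=im['frame']; g=cv2.cvtColor(f,cv2.COLOR_BGR2GRAY)
for c,z,r in(([636.5,168],48,17.5),([640.5,82.7],66,22),([644.5,-2],86,27),([648.1,-86.9],108,32)):
    p=[w2pix(s,im,[c[0]+r*np.cos(t),c[1]+r*np.sin(t),z+52]) for t in np.linspace(0,6.28,50)]
    for q in p: cv2.circle(f,tuple(np.round(q).astype(int)),0,(0,0,255),-1)
cv2.imwrite('pics/c7.png',np.hstack([cv2.resize(f[70:190,90:390],(750,300))[:, :600],])); 
cv2.imwrite('pics/c7.png',np.vstack([cv2.resize(f[80:180,90:390],(750,250)),cv2.resize(i2['frame'][120:290,130:430],(600,340),).copy() if 0 else cv2.copyMakeBorder(cv2.resize(i2['frame'][120:290,130:430],(600,340)),0,0,0,150,0)]))
E
```

```text
time: 25.22
tcp_pos: [648.6, -86.2, 154.5]
tcp_rot: [0.691, 0.723, 0.0, 0.0]
contact_force: [-0.3, 0.7, -0.4]
finger_gap: 86.9
grip_force: 0.0
time: 25.85
tcp_pos: [562.4, -157.6, 256.7]
tcp_rot: [0.69, 0.724, 0.001, 0.001]
contact_force: [0.6, -1.7, -1.0]
finger_gap: 92.9
grip_force: 0.0
time: 26.48
tcp_pos: [420.7, -360.8, 255.6]
tcp_rot: [0.692, 0.722, -0.0, 0.001]
contact_force: [0.4, -0.4, 0.8]
finger_gap: 93.0
grip_force: 0.0
26.475
```

View pics/c7.png

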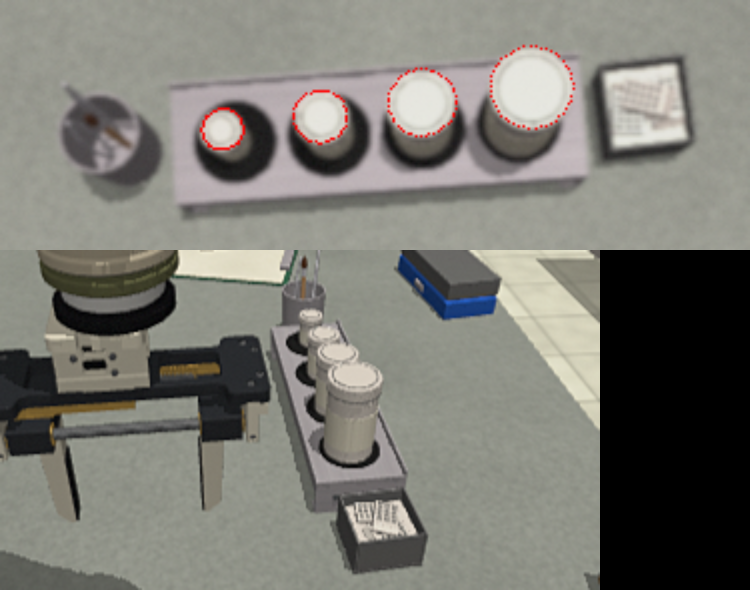

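All four caps lie on the red outlines drawn for upright jars centred on their seats. The pot and the tub have not moved.

```bash
python3 -c "
from station import robot
print(robot.job_done())"
```

```text
the job is handed in; nothing more can be done
None
```

The job is handed in at about 26 s with the jars standing s, m, l, xl on seats 1 to 4, smallest at the forceps pot; the last pictures showed all four upright and centred and the pot and tub unmoved, but the hand-in returned no verdict.

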